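# Scrape the biscuit bits off the serving board into its crumb trough

### The arm

A 6-joint arm with a two-finger parallel gripper is mounted at the origin on a cart in front of the work surface, level with it; the furniture and walls round the work are solid. World frame = base frame: x ahead of the robot, y to its left, z up, the work surface at z = 0. Lengths are in m, angles in rad, forces in N, time in s.
With the tool pointing down it reaches from about 0.35 to 0.975 m from the base axis. Payload 4.9 kg.
Tool frame: the origin (TCP) lies midway between the tips of the shut fingers; the grasp point (between the pads) lies 19 mm behind it; z points along the fingers, y is the line along which they close (so a half turn about z gives the same grasp; the last joint's range is limited). The gripper opens to 85 mm and grips with 20 to 120 N. Pads are 22 mm wide; open, the fingers measure 114 mm over their backs; the gripper's body (76 mm by 85 mm) begins 54 mm behind the grasp point. The pads swing forward as they close: fully open they stand 13 mm farther back than shut.
Start: joints at [1.125, 0.053, 1.613, -0, 1.476, -0.119], TCP at [0.201, 0.592, 0.231] pointing down, gripper open.
Joint ranges: [-3.01, 3.01], [-1.01, 2.22], [0.06, 2.58], [-1.02, 4.17], [0.09, 2.62], [-3.14, 3.14]. Speed limits (rad/s): [2.57, 2.57, 3.14, 3.14, 3.14, 3.14].

### API

Orientations are given as a unit quaternion [w, x, y, z].
In Python, from plant import manip gives the robot as it stands.
- The arm moves only by the tool move_arm, never from a script. Its argument "increments" is one flat list of numbers, 5 for each row, row after row: the shift along the tool's x, y, z in mm, then the turn about the tool's z in rad, then the opening, from 0 (shut) to 1 (fully open). In form: [tx, ty, tz, spin, jaw, tx, ty, tz, spin, jaw, ...]. A call has 1 to 8 rows; each row shifts and turns the commanded pose from where the row before left it, along the tool's axes as they then stand; what a row does not reach is not made up. A row lasts 1/12 s, in which the tool goes at most 41.7 mm and 7.16 degrees, less where a joint would pass 70% of its speed; a pose out of reach is approached as far as the arm can. A call with a gripper value outside its range is refused whole. The fingers move at their own pace and stop on an object; the grip force is fixed at half the most. Time passes only in rows, so rows that do not move let the fingers close. It gives the time, the measured TCP pose, the force, the opening and the grip force at its end, in the units of the state.
- manip.state(): the state, without advancing time (a new reading comes with each control period).
- manip.grab_frame(name): name is "side" or "top" or "wrist"; returns a dict with "image" (384x512x3 uint8, blue, green, red), "fov_y" (degrees; the focal length in pixels is half the picture's height over the tangent of half this angle, whatever the lens; pixels are square), "cx", "cy" (the principal point, pixels), "eye" and "rotation" of the camera in the world; the wrist camera has in their place "T_tool_cam" (4x4, takes a point from camera to tool coordinates, whose origin is the TCP and whose axes are the flange's). Camera axes: x right, y down, z forward; pixel columns grow to the right and rows downward; lengths in m; the calibration is good to about 2 mm. The wrist camera is an equidistant fisheye: a pixel r from the principal point sees the ray r / f radians off the axis. A picture is of the moment at which its call begins: read the wrist's pose just before it. There is no depth.
- manip.job_done(): hands the job in; it is judged then, once.
The state is a dict: "time": time; "joint_pos": joint angles; "joint_vel": joint speeds; "joint_efforts": joint torques, N m; "tool_pos": TCP position; "tool_rot": TCP orientation; "contact_force": force on the tool from outside, world axes, zero at the start; "ft_torque": the same for the moment, N m; "gripper_width": opening from 0.0 (shut) to 1.0 (fully open); "grasp_force": force on a finger pad.
Only numpy, scipy, OpenCV 4.12 (cv2) and the standard library are available. Lean on these libraries where they do the work, as an engineer would, in place of code of your own. Each camera call takes 0.05 s, during which the arm holds its last target. There are 200 camera calls.

### The job

Clean up the serving board: take the scraper block, sweep both bits of broken biscuit along the white deck and off its open end into the board's steel crumb trough, without touching the bits with the gripper or the arm. Then stand the scraper upright on the free worktop, clear of the board, and let go.

Things in the scene. Friction and masses are not known exactly. Their poses are not given: they have to be found in the camera images.
- board: Fixed serving board. Origin: on the worktop under the deck's centre. White plastic deck 200 (x) x 150 mm (y), top at z 36 mm, x -100 to 100, ends open; side rails 13 mm above the deck leave 134 mm clear. Steel crumb trough joined to the +x end: inside x 100 to 181, y -72 to 72 mm, floor at z 4 mm, walls to 56, end rim to 59 mm.
- scraper: Loose scraper block, 150 g, upright on the worktop in a row with a ribbed cup and a pepper shaker, 115 mm apart; a tall dispenser stands behind (x over 0.53, y over 0.1 m). Origin: centre of the underside, z up. Rubber-soled foot 30 (x) x 100 (y) x 28 mm high, wooden grip above it 22 (x) x 80 mm (y), z 28 to 80 mm. Either long face pushes; held up to 3 mm above the deck it still sweeps.
- biscuit_1: The larger loose bit of brown biscuit, about 26 x 20 mm (32 mm at most across), 10 mm thick, 12 g, lying flat on the deck. Origin: centre of its underside.
- biscuit_2: The smaller loose bit of brown biscuit, about 20 x 18 mm (26 mm at most across), 10 mm thick, 12 g, lying flat on the deck. Origin: centre of its underside.

How it is judged:
On the way, in this order (a step that is already met when the one before it is completed fails the run):
1. the scraper is gripped and lifted clear of the worktop (contact force between the fingers and scraper above 1 N and height (world z) of scraper above 0.03 m), for 0.1 s.
2. both bits of biscuit are in the crumb trough while the scraper is still held (x of biscuit_1 in the frame of board between 0.1 and 0.185 m and y of biscuit_1 in the frame of board between -0.075 and 0.075 m and z of biscuit_1 in the frame of board between -0.005 and 0.03 m and x of biscuit_2 in the frame of board between 0.1 and 0.185 m and y of biscuit_2 in the frame of board between -0.075 and 0.075 m and z of biscuit_2 in the frame of board between -0.005 and 0.03 m and contact force between the fingers and scraper above 1 N), for 0.2 s.
At the end, for the whole second after the job is handed in: Both bits of biscuit lie at rest inside the crumb trough, below the deck; the scraper stands upright (within 10 degrees) and still, its underside within 10 mm of worktop height, clear of the board and its trough (x of biscuit_1 in the frame of board between 0.1 and 0.185 m and y of biscuit_1 in the frame of board between -0.075 and 0.075 m and z of biscuit_1 in the frame of board between -0.005 and 0.03 m and x of biscuit_2 in the frame of board between 0.1 and 0.185 m and y of biscuit_2 in the frame of board between -0.075 and 0.075 m and z of biscuit_2 in the frame of board between -0.005 and 0.03 m and linear speed of each of biscuit_1, biscuit_2, scraper below 0.02 m/s and height (world z) of scraper between -0.01 and 0.01 m and angle between scraper's own z axis and vertical below 0.17 rad and contact force between scraper and board below 0.05 N and not (x of scraper in the frame of board between -0.1 and 0.19 m and y of scraper in the frame of board between -0.075 and 0.075 m)); the robot touches nothing.
It fails at once if the gripper or the arm touches a bit of biscuit (contact force between any of the fingers, the arm and biscuit_1 above 0.5 N or contact force between any of the fingers, the arm and biscuit_2 above 0.5 N).
It also fails if it takes over 61 s, if anything falls off the work surface, if the arm or the gripper's body presses on something with over 40 N, if the wrist force passes 120 N, or if a joint passes its speed limit or range.

## Working session

There is one attempt and no reset: what is moved stays moved. The work goes in short steps, Python scripts to look and compute and a tool call to move; the robot and the scene stay as the last step left them, time stands still between calls to the robot, and variables do not carry over. Pictures are saved under pics/ and viewed, at most 12 in all, crops included, and the job is handed in when it is done.

Besides the shell and the picture viewer there is one more tool, called as name(argument=value, ...) on one line, values as JSON. move_arm: Moves the arm, as the interface text tells. Its arguments: {"type":"object","properties":{"increments":{"type":"array"}},"required":["increments"]}

```bash
ls; mkdir -p pics; python3 - <<'E'
from plant import manip
import cv2, numpy as np, pickle
s=manip.state();print(s)
d={}
for n in("side","top"):
    f=manip.grab_frame(n);d[n]=f;cv2.imwrite(f"pics/{n}0.png",f["image"])
    print(n,{k:v for k,v in f.items() if k!="image"})
pickle.dump(d,open("f0.pkl","wb"))
cv2.imwrite("pics/both0.png",cv2.resize(np.vstack([d["side"]["image"],d["top"]["image"]]),None,fx=.78,fy=.78))
E
```

```text
pics
{'time': 0.0, 'joint_pos': array([ 1.12496400e+00,  5.33274135e-02,  1.61429929e+00, -1.85543179e-06,
        1.47599760e+00, -1.19022847e-01]), 'joint_vel': array([-1.81180737e-04, -8.21449641e-04,  5.29569829e-04,  2.66210165e-03,
       -6.15323225e-04,  5.42560373e-05]), 'joint_efforts': array([ 1.22156252e-03, -3.93701327e+01, -3.70172024e+01, -6.11573682e-05,
        7.25929698e-03, -2.47681436e-05]), 'tool_pos': array([0.2003818 , 0.59134754, 0.23007811]), 'tool_rot': array([-2.82211709e-04,  1.62678358e-01,  9.86678631e-01, -9.75838748e-04]), 'contact_force': array([ 0.21051693,  0.03716099, -0.37968787]), 'ft_torque': array([-0.00108096, -0.01766779,  0.01848642]), 'grasp_force': 0.0, 'gripper_width': 1.0041400125484718}
side {'fov_y': 54.48567855169463, 'cx': 250.04939297427327, 'cy': 197.04738900787154, 'eye': array([ 0.45334373, -0.51815754,  0.61803326]), 'rotation': array([-0.40792387,  0.91099623, -0.05651084,  0.02214755])}
top {'fov_y': 53.16112611570884, 'cx': 256.2228227507221, 'cy': 184.17435302591818, 'eye': array([0.34280545, 0.10397785, 0.96819567]), 'rotation': array([ 0.06996587, -0.69365923,  0.71303909, -0.07427584])}
```

View pics/top0.png

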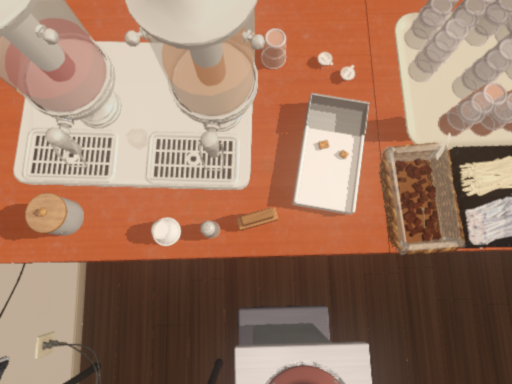

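View pics/side0.png

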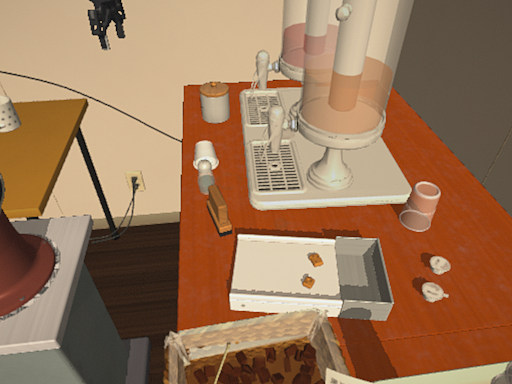

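```bash
cat > h.py <<'E'
import numpy as np, cv2
from scipy.spatial.transform import Rotation as R
def ray(f,uv):
    h=f["image"].shape[0]; fl=h/2/np.tan(np.radians(f["fov_y"])/2)
    uv=np.atleast_2d(np.asarray(uv,float))
    d=np.c_[(uv[:,0]-f["cx"])/fl,(uv[:,1]-f["cy"])/fl,np.ones(len(uv))]
    return f["eye"],d@R.from_quat(f["rotation"],scalar_first=True).as_matrix().T
def plane(f,uv,z):
    e,d=ray(f,uv); return e+d*((z-e[2])/d[:,2])[:,None]
E
python3 - <<'E'
import pickle,cv2,numpy as np
from h import *
d=pickle.load(open("f0.pkl","rb"))
t=d["top"];s=d["side"]
# biscuit masks
for n,f,(x0,x1,y0,y1) in(("top",t,(300,360,135,170)),("side",s,(285,335,245,295))):
    hsv=cv2.cvtColor(f["image"],cv2.COLOR_BGR2HSV)[y0:y1,x0:x1]
    m=((hsv[...,1]>110)&(hsv[...,0]<25)).astype(np.uint8)
    k,l,st,c=cv2.connectedComponentsWithStats(m)
    for i in range(1,k):
        if st[i,4]>15:
            uv=c[i]+[x0,y0]; print(n,st[i,4],uv,plane(f,uv,.043).round(4))
# board: rough corners at rail top
print("board top rough",plane(t,[[310,96],[368,101]],.056).round(3),plane(t,[[296,209],[354,213]],.049).round(3))
print("scraper top rough",plane(t,[[237,218],[277,209],[278,217],[239,229]],.08).round(3))
a=cv2.resize(t["image"][85:240,195:385],None,fx=4,fy=4,interpolation=cv2.INTER_CUBIC)[:600]
cv2.imwrite("pics/ct.png",a)
b=cv2.resize(s["image"][130:330,190:400],None,fx=3,fy=3,interpolation=cv2.INTER_CUBIC)
cv2.imwrite("pics/cs.png",b)
E
```

```text
top 26 [300.53846154 140.23076923] [[ 0.6446 -0.0193  0.043 ]]
top 53 [323.01886792 144.11320755] [[ 0.6329 -0.0754  0.043 ]]
top 32 [343.15625 153.8125 ] [[ 0.6062 -0.1243  0.043 ]]
side 122 [315.52459016 259.75409836] [[ 0.6322 -0.0768  0.043 ]]
side 98 [308.2755102  282.07142857] [[ 0.6059 -0.1258  0.043 ]]
board top rough [[ 0.758 -0.048  0.056]
 [ 0.74  -0.195  0.056]] [[ 0.469  0.001  0.049]
 [ 0.456 -0.138  0.049]]
scraper top rough [[0.448 0.143 0.08 ]
 [0.466 0.049 0.08 ]
 [0.448 0.048 0.08 ]
 [0.422 0.139 0.08 ]]
```

View pics/ct.png

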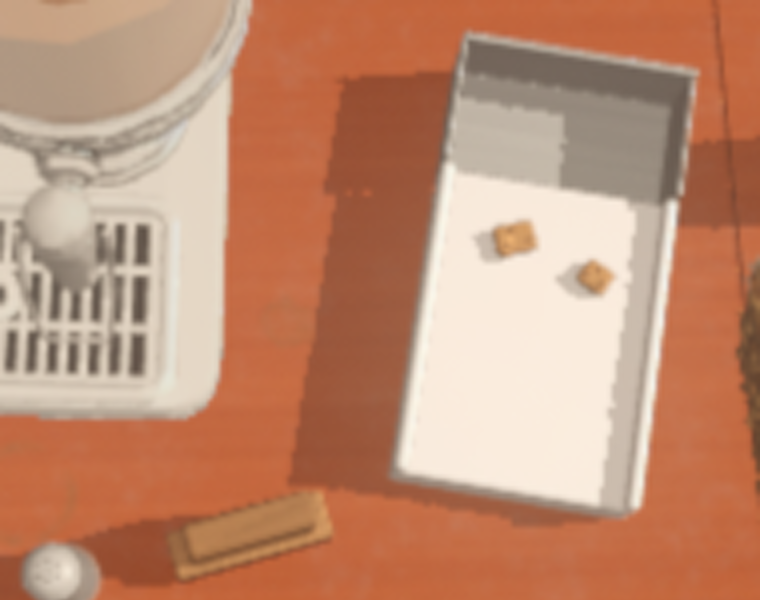

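View pics/cs.png

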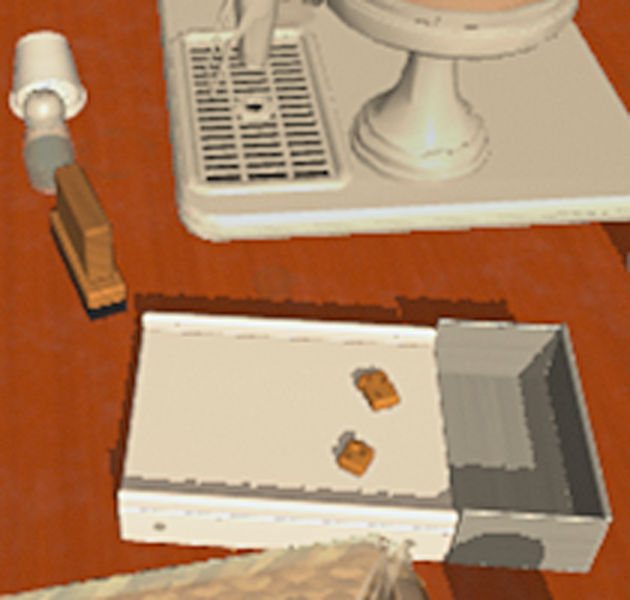

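```bash
python3 - <<'E'
import pickle
from h import *
d=pickle.load(open("f0.pkl","rb"));t=d["top"];s=d["side"]
T=lambda p:np.array(p)/4+[195,85]-.375
S=lambda p:np.array(p)/3+[190,130]-.333
g=plane(t,T([[183,527],[319,491],[328,528],[194,562]]),.08)
print(g.round(4),g.mean(0)); 
g2=plane(s,S([[57,170],[80,165],[114,232],[90,232]]),.08)
print(g2.round(4),g2.mean(0))
ang=lambda a,b:np.degrees(np.arctan2(*(b-a)[[1,0]]))
print("grip edges yaw",ang(g[1],g[0]),ang(g[2],g[3]),ang(g2[3],g2[0]),ang(g2[2],g2[1]))
f=plane(s,S([[52,215],[87,308],[126,295]]),.028); print("foot top",f.round(4),ang(f[1],f[0]))
# board
L=plane(t,T([[400,476],[466,36]]),[.049,.057]) 
c=np.array([plane(t,T([p]),z)[0] for p,z in (([396,476],.049),([635,514],.049),([466,35],.059),([696,72],.059),([447,170],.036),([672,204],.036))])
print(c.round(4)); print("edges",ang(c[0],c[2]),ang(c[1],c[3]),ang(c[1],c[0])-90,ang(c[3],c[2])-90, np.linalg.norm(c[0]-c[1]),np.linalg.norm(c[2]-c[3]))
b=np.array([plane(s,S([p]),z)[0] for p,z in (([145,314],.049),([121,493],.049),([567,326],.059),([608,517],.059),([438,330],.049),([457,513],.049))])
print(b.round(4)); print("edges",ang(b[0],b[2]),ang(b[1],b[3]),ang(b[1],b[0])-90,ang(b[3],b[2])-90)
for q in(c,b):
  mid0=(q[0]+q[1])/2;mid1=(q[2]+q[3])/2;yaw=ang(mid0,mid1);u=(mid1-mid0)/np.linalg.norm(mid1-mid0)
  o=mid0+.1*u;print("yaw",yaw,"o",o,"len",np.linalg.norm((mid1-mid0)[:2]))
  for p in([.6325,-.0761],[.606,-.125]):
    e=np.array(p)-o[:2];print(" bisc",e@u[:2],e@np.array([-u[1],u[0]]))
print("shaker",plane(t,T([[58,570]]),.07))
E
```

```text
[[0.4514 0.1349 0.08  ]
 [0.4703 0.0551 0.08  ]
 [0.4485 0.0507 0.08  ]
 [0.4309 0.1289 0.08  ]] [0.45030024 0.09240262 0.08      ]
[[0.4356 0.1276 0.08  ]
 [0.4529 0.1313 0.08  ]
 [0.4727 0.0549 0.08  ]
 [0.4559 0.057  0.08  ]] [0.45428342 0.09268042 0.08      ]
grip edges yaw 103.33731018148669 102.67073567284245 106.08105425060329 104.46386751621617
foot top [[0.4279 0.1358 0.028 ]
 [0.4492 0.0335 0.028 ]
 [0.4781 0.0427 0.028 ]] 101.80885152231248
[[ 0.4827  0.0065  0.049 ]
 [ 0.4556 -0.1365  0.049 ]
 [ 0.7633 -0.0505  0.059 ]
 [ 0.7343 -0.1948  0.059 ]
 [ 0.6815 -0.037   0.036 ]
 [ 0.6549 -0.1792  0.036 ]]
edges -11.482313018734704 -11.82680386232359 -10.723904837315956 -11.358422764981611 0.14546594707266877 0.14716579585636094
[[ 0.4886  0.0032  0.049 ]
 [ 0.4606 -0.1373  0.049 ]
 [ 0.7657 -0.0522  0.059 ]
 [ 0.7342 -0.1945  0.059 ]
 [ 0.6836 -0.0363  0.049 ]
 [ 0.6534 -0.1752  0.049 ]]
edges -11.302878490474336 -11.794969894317985 -11.25673673646456 -12.450838188192392
yaw -11.65407530701913 o [ 0.56699764 -0.08518872  0.05249947] len 0.28558288586411323
 bisc 0.06227791606894064 0.022119431464751912
 bisc 0.04621197376537157 -0.031092946478752874
yaw -11.547600066185213 o [ 0.57253503 -0.0870572   0.05255631] len 0.2810121888830014
 bisc 0.05652199147916594 0.022724931564888664
 bisc 0.04035751468632852 -0.030456430565973407
shaker [[0.42945089 0.20865455 0.07      ]]
```

move_arm(increments=[0, 0, 0, 0.12, 1, 0, 0, 0, 0.12, 1, 0, 0, 0, 0.12, 1, 0, 0, 0, 0.12, 1, 0, 0, 0, 0.12, 1, 0, 0, 0, 0.12, 1, 0, 0, 0, 0.12, 1, 0, 0, 0, 0.12, 1])

```text
time: 0.77
tool_pos: [0.2005, 0.5916, 0.2305]
tool_rot: [0.0, 0.602, 0.798, -0.001]
contact_force: [0.2, -0.1, 0.1]
gripper_width: 0.997
grasp_force: 0.0
```

move_arm(increments=[0, 0, 0, 0.052, 1, 0, 0, 0, 0, 1])

```text
time: 0.93
tool_pos: [0.2005, 0.5916, 0.2306]
tool_rot: [0.0, 0.621, 0.784, -0.001]
contact_force: [-0.0, 0.5, -0.2]
gripper_width: 1.001
grasp_force: 0.0
```

```bash
cat >> h.py <<'E'
def to(p,yaw=None):
    "shift in tool axes (mm) from measured pose to world p; spin to have tool y at yaw deg"
    from plant import manip
    s=manip.state();M=R.from_quat(s["tool_rot"],scalar_first=True).as_matrix()
    print("t",s["time"],"pos",s["tool_pos"].round(4),"yaw",np.degrees(np.arctan2(M[1,1],M[0,1])).round(2),"tilt z",M[:,2].round(4),"w",s["gripper_width"],"F",s["grasp_force"],s["contact_force"].round(2))
    print("shift",(M.T@(np.array(p)-s["tool_pos"])*1000).round(1))
E
python3 -c "
from h import *
to([.452,.0925,.13])"
```

```text
t 0.9333 pos [0.2005 0.5916 0.2306] yaw 13.25 tilt z [-5.0e-04 -1.1e-03 -1.0e+00] w 1.0011437679654718 F 0.0 [-0.04  0.46 -0.17]
shift [-543.4  130.5  101. ]
```

move_arm(increments=[-34, 8, 0, 0, 1, -34, 8, 0, 0, 1, -34, 8, 0, 0, 1, -34, 8, 0, 0, 1, -34, 8, 0, 0, 1, -34, 8, 0, 0, 1, -34, 8, 0, 0, 1, -34, 8, 0, 0, 1])

```text
time: 1.6
tool_pos: [0.3257, 0.3403, 0.231]
tool_rot: [0.0, 0.62, 0.785, -0.0]
contact_force: [0.2, -0.7, -0.1]
gripper_width: 0.998
grasp_force: 0.0
```

move_arm(increments=[-34, 8, 0, 0, 1, -34, 8, 0, 0, 1, -34, 8, 0, 0, 1, -34, 8, 0, 0, 1, -34, 8, 0, 0, 1, -34, 8, 0, 0, 1, -34, 8, 0, 0, 1, -34, 8, 0, 0, 1])

```text
time: 2.27
tool_pos: [0.4506, 0.0902, 0.2312]
tool_rot: [0.0, 0.62, 0.785, 0.0]
contact_force: [0.0, 0.8, 0.5]
gripper_width: 0.996
grasp_force: 0.0
```

move_arm(increments=[0, 2, 20, 0, 1, 0, 0, 20, 0, 1, 0, 0, 20, 0, 1, 0, 0, 0, 0, 1, 0, 0, 0, 0, 1])

```text
time: 2.68
tool_pos: [0.4512, 0.0923, 0.1701]
tool_rot: [-0.001, 0.62, 0.784, -0.001]
contact_force: [0.6, 0.3, 0.8]
gripper_width: 0.998
grasp_force: 0.0
```

```bash
python3 - <<'E'
from h import *
from plant import manip
to([.452,.0925,.04])
f=manip.grab_frame("wrist")
print(f["T_tool_cam"].round(3),f["fov_y"],f["cx"],f["cy"])
cv2.imwrite("pics/w1.png",f["image"])
import pickle;pickle.dump((f,manip.state()),open("w1.pkl","wb"))
E
```

```text
t 2.6833 pos [0.4512 0.0923 0.1701] yaw 13.34 tilt z [-3.2e-03 -1.0e-04 -1.0e+00] w 0.9983044446114681 F 0.0 [0.6  0.29 0.79]
shift [ -0.    1.2 130.1]
[[ 0.    -0.955 -0.296  0.076]
 [ 1.     0.    -0.     0.001]
 [ 0.    -0.296  0.955 -0.141]
 [ 0.     0.     0.     1.   ]] 65.70646984690485 255.32919916104746 192.54353265234465
```

View pics/w1.png

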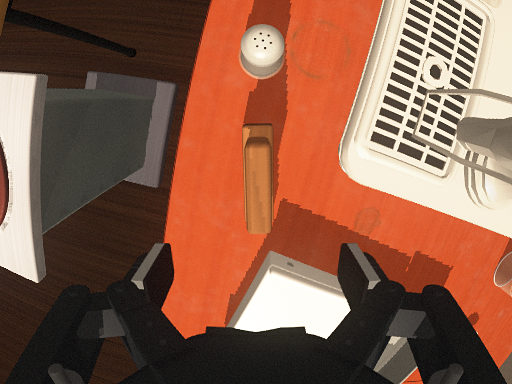

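```bash
python3 - <<'E'
from h import *
import pickle
f,s=pickle.load(open("w1.pkl","rb"))
M=R.from_quat(s["tool_rot"],scalar_first=True).as_matrix()
fl=192/np.tan(np.radians(f["fov_y"]/2))
for n,p,z in(("grip",[[247,137],[272,137],[271,232],[247,233]],.08),("foot top",[[243,124],[272,124]],.028)):
    d=np.array(p,float)-[f["cx"],f["cy"]];r=np.linalg.norm(d,axis=1);th=r/fl
    c=np.c_[d/r[:,None]*np.sin(th)[:,None],np.cos(th)]
    T=f["T_tool_cam"];w=c@(M@T[:3,:3]).T;e=s["tool_pos"]+M@T[:3,3]
    P=e+w*((z-e[2])/w[:,2])[:,None];print(n,P.round(4),P.mean(0).round(4),"tool",((P.mean(0)-s["tool_pos"])@M*1000).round(1))
E
```

```text
grip [[0.4353 0.1391 0.08  ]
 [0.4544 0.1437 0.08  ]
 [0.4735 0.0648 0.08  ]
 [0.4536 0.0591 0.08  ]] [0.4542 0.1017 0.08  ] tool [ 8.5  4.1 91.7]
foot top [[0.4287 0.1444 0.028 ]
 [0.4556 0.1508 0.028 ]] [0.4421 0.1476 0.028 ] tool [ 56.    3.  143.7]
```

move_arm(increments=[5, 2, 30, 0, 1, 0, 0, 30, 0, 1, 0, 0, 30, 0, 1, 0, 0, 20, 0, 1, 0, 0, 20, 0, 1, 0, 0, 0, 0, 1])

```text
time: 3.23
tool_pos: [0.4509, 0.0978, 0.0389]
tool_rot: [-0.002, 0.62, 0.785, -0.002]
contact_force: [-0.7, -0.1, -0.7]
gripper_width: 1.0
grasp_force: 0.0
```

move_arm(increments=[0, 0, 0, 0, 0, 0, 0, 0, 0, 0, 0, 0, 0, 0, 0, 0, 0, 0, 0, 0, 0, 0, 0, 0, 0, 0, 0, 0, 0, 0, 0, 0, 0, 0, 0, 0, 0, 0, 0, 0])

```text
time: 3.9
tool_pos: [0.454, 0.0977, 0.0425]
tool_rot: [0.001, 0.621, 0.784, 0.001]
contact_force: [-0.9, -1.1, 6.1]
gripper_width: 0.249
grasp_force: 61.2
```

move_arm(increments=[0, 0, 0, 0, 0, 0, 0, 0, 0, 0, 0, 0, 0, 0, 0, 0, 0, 0, 0, 0])

```text
time: 4.23
tool_pos: [0.454, 0.0977, 0.0425]
tool_rot: [0.001, 0.621, 0.784, 0.001]
contact_force: [-0.6, -0.2, 6.2]
gripper_width: 0.249
grasp_force: 61.3
```

move_arm(increments=[0, 0, -20, 0, 0, 0, 0, -20, 0, 0, 0, 0, -20, 0, 0, 0, 0, -20, 0, 0, 0, 0, 0, 0, 0, 0, 0, 0, 0, 0, 0, 0, 0, 0, 0])

```text
time: 4.82
tool_pos: [0.4519, 0.0976, 0.1196]
tool_rot: [-0.001, 0.621, 0.784, -0.001]
contact_force: [0.1, 0.9, -2.9]
gripper_width: 0.249
grasp_force: 60.5
```

```bash
python3 - <<'E'
from h import *
from plant import manip
import pickle
u=np.radians(-11.6);b=np.array([.569,-.086])+R.from_euler('z',u).as_matrix()[:2,:2]@[-.05,-.003]
print(b)
to([*b,.12])
f=manip.grab_frame("side");pickle.dump((f,manip.state()),open("s2.pkl","wb"))
cv2.imwrite("pics/s2.png",cv2.resize(f["image"][90:330,150:420],None,fx=2.5,fy=2.5,interpolation=cv2.INTER_CUBIC))
E
```

```text
[ 0.519418   -0.07888483]
t 4.8167 pos [0.4519 0.0976 0.1196] yaw 13.29 tilt z [-2.6e-03 -2.0e-04 -1.0e+00] w 0.2489756635342491 F 60.53094148635864 [ 0.06  0.91 -2.9 ]
shift [-187.3   25.1   -0.6]
```

View pics/s2.png

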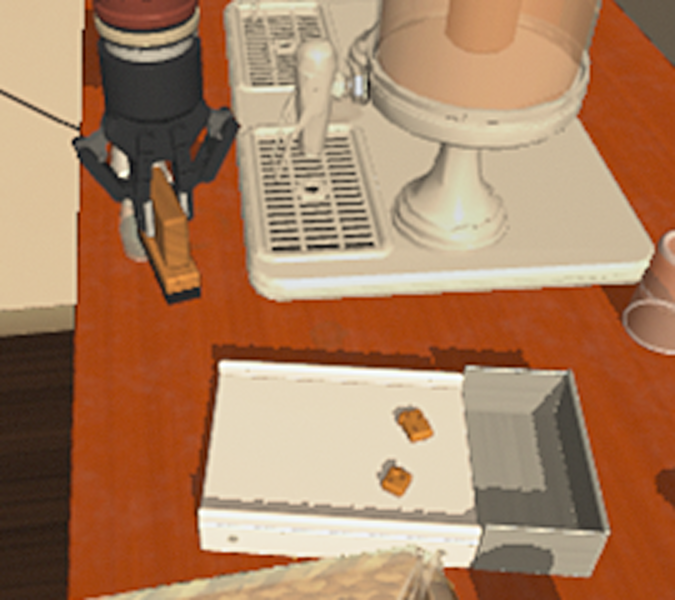

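move_arm(increments=[0, 0, 0, 0.108, 0, 0, 0, 0, 0.108, 0, 0, 0, 0, 0.109, 0, 0, 0, 0, 0.109, 0, 0, 0, 0, 0, 0, 0, 0, 0, 0, 0])

```text
time: 5.37
tool_pos: [0.452, 0.0976, 0.1196]
tool_rot: [-0.001, 0.774, 0.633, -0.001]
contact_force: [0.2, -0.3, -2.0]
gripper_width: 0.246
grasp_force: 60.4
```

```bash
python3 - <<'E'
from h import *
import pickle
f,s=pickle.load(open("s2.pkl","rb"));M=R.from_quat(s["tool_rot"],scalar_first=True).as_matrix()
for p,z in(([167,302],.077),([199,294],.077),([198,282],.089),([163,292],.089)):
    P=plane(f,np.array(p)/2.5+[150,90]-.3,z)[0];print(P.round(4),((P-s["tool_pos"])@M*1000).round(1))
to([.5194,-.0789,.12])
E
```

```text
[0.4487 0.0504 0.077 ] [-45.3 -13.5  42.1]
[0.4761 0.0567 0.077 ] [-45.5  14.6  42. ]
[0.4759 0.0587 0.089 ] [-43.5  14.8  30. ]
[0.4462 0.0501 0.089 ] [-45.  -16.1  30.1]
t 5.3667 pos [0.452  0.0976 0.1196] yaw -11.42 tilt z [-2.9e-03 -2.0e-04 -1.0e+00] w 0.24589790185035626 F 60.38199305534363 [ 0.16 -0.26 -2.05]
shift [-159.7  101.    -0.6]
```

move_arm(increments=[-28, 17, 0, 0, 0, -28, 17, 0, 0, 0, -28, 17, 0, 0, 0, -28, 17, 0, 0, 0, -28, 17, 0, 0, 0, -24, 16, 0, 0, 0, 0, 0, 0, 0, 0, 0, 0, 0, 0, 0])

```text
time: 6.03
tool_pos: [0.5189, -0.0842, 0.1205]
tool_rot: [-0.001, 0.775, 0.632, -0.0]
contact_force: [0.2, 0.4, -3.0]
gripper_width: 0.25
grasp_force: 60.4
```

move_arm(increments=[0, 0, 15, 0, 0, 0, 0, 10, 0, 0, 0, 0, 8, 0, 0, 0, 0, 0, 0, 0, 0, 0, 0, 0, 0, 0, 0, 0, 0, 0])

```text
time: 6.53
tool_pos: [0.5192, -0.0829, 0.0886]
tool_rot: [0.0, 0.775, 0.633, 0.0]
contact_force: [0.2, 0.3, -1.6]
gripper_width: 0.248
grasp_force: 60.5
```

```bash
python3 - <<'E'
from h import *
from plant import manip
import pickle
to([.5194,-.0789,.0805])
f=manip.grab_frame("side");pickle.dump((f,manip.state()),open("s3.pkl","wb"))
cv2.imwrite("pics/s3.png",cv2.resize(f["image"][130:330,210:410],None,fx=3,fy=3,interpolation=cv2.INTER_CUBIC))
E
```

```text
t 6.5333 pos [ 0.5192 -0.0829  0.0886] yaw -11.52 tilt z [ 4.e-04 -1.e-04 -1.e+00] w 0.2484114448764482 F 60.502681732177734 [ 0.16  0.29 -1.58]
shift [ 3.9 -0.6  8.1]
```

View pics/s3.png

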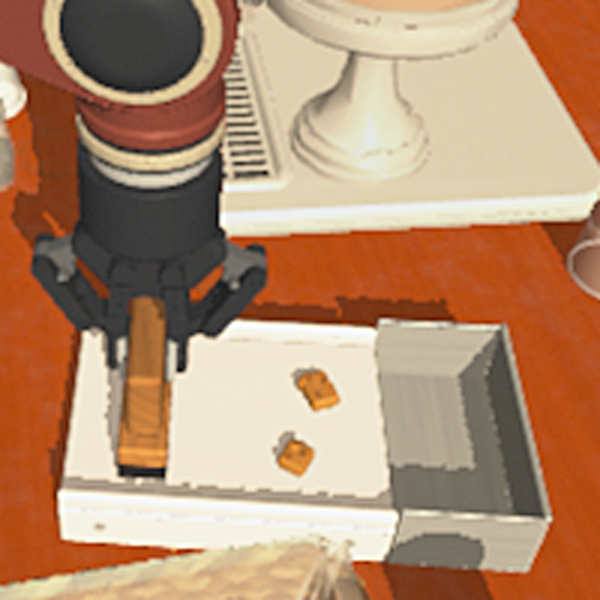

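```bash
python3 - <<'E'
from h import *
import pickle
f,s=pickle.load(open("s3.pkl","rb"))
B=R.from_euler('z',-11.6,degrees=True).as_matrix();o=np.array([.569,-.086,0])
for n,p,z in(("end",[118,472],.046),("end",[164,476],.046),("rail in",[70,483],.049),("rail in",[390,495],.049),("rail far",[190,332],.036),("rail far",[375,343],.036),("edge",[388,480],.036),("edge",[379,345],.036),("b1",[318,388],.043),("b2",[295,455],.043)):
    P=plane(f,np.array(p)/3+[210,130]-.33,z)[0];print(n,P.round(4),((P-o)@B*1000).round(1))
E
```

```text
end [ 0.4961 -0.1249  0.046 ] [-63.6 -52.8  46. ]
end [ 0.5232 -0.1312  0.046 ] [-35.8 -53.5  46. ]
rail in [ 0.4665 -0.1311  0.049 ] [-91.3 -64.8  49. ]
rail in [ 0.653  -0.1629  0.049 ] [ 97.8 -58.4  49. ]
rail far [ 0.5598 -0.0108  0.036 ] [-24.2  71.9  36. ]
rail far [ 0.6834 -0.0365  0.036 ] [102.2  71.5  36. ]
edge [ 0.6596 -0.1443  0.036 ] [100.4 -38.9  36. ]
edge [ 0.6856 -0.0386  0.036 ] [104.7  69.9  36. ]
b1 [ 0.6329 -0.075   0.043 ] [60.4 23.6 43. ]
b2 [ 0.6058 -0.1242  0.043 ] [ 43.7 -30.   43. ]
```

move_arm(increments=[0, 0, 4, 0, 0, 0, 0, 4, 0, 0, 0, 0, 0, 0, 0, 0, 0, 0, 0, 0])

```text
time: 6.92
tool_pos: [0.5187, -0.0831, 0.0799]
tool_rot: [-0.0, 0.775, 0.632, -0.0]
contact_force: [-1.1, 0.1, -2.0]
gripper_width: 0.252
grasp_force: 60.5
```

move_arm(increments=[0, 5, 0, 0, 0, 0, 8, 0, 0, 0, 0, 8, 0, 0, 0, 0, 8, 0, 0, 0, 0, 8, 0, 0, 0, 0, 8, 0, 0, 0, 0, 8, 0, 0, 0, 0, 7, 0, 0, 0])

```text
time: 7.58
tool_pos: [0.5788, -0.0955, 0.0803]
tool_rot: [0.0, 0.775, 0.632, 0.0]
contact_force: [-0.2, -0.6, -1.9]
gripper_width: 0.25
grasp_force: 60.4
```

move_arm(increments=[0, 6, 0, 0, 0, 0, 6, 0, 0, 0, 0, 6, 0, 0, 0, 0, 6, 0, 0, 0, 0, 6, 0, 0, 0, 0, 6, 0, 0, 0, 0, 6, 0, 0, 0, 0, 6, 0, 0, 0])

```text
time: 8.25
tool_pos: [0.6254, -0.105, 0.0803]
tool_rot: [-0.0, 0.775, 0.632, -0.0]
contact_force: [0.0, 0.1, -2.0]
gripper_width: 0.251
grasp_force: 60.4
```

move_arm(increments=[0, 6, 0, 0, 0, 0, 6, 0, 0, 0, 0, 6, 0, 0, 0, 0, 6, 0, 0, 0, 0, 6, 0, 0, 0, 0, 6, 0, 0, 0, 0, 6, 0, 0, 0, 0, 6, 0, 0, 0])

```text
time: 8.92
tool_pos: [0.6725, -0.1147, 0.0803]
tool_rot: [-0.0, 0.775, 0.632, -0.0]
contact_force: [-0.2, 0.5, -1.9]
gripper_width: 0.251
grasp_force: 60.4
```

move_arm(increments=[0, 5, 0, 0, 0, 0, 0, 0, 0, 0, 0, 0, 0, 0, 0, 0, 0, 0, 0, 0, 0, 0, 0, 0, 0, 0, 0, 0, 0, 0])

```text
time: 9.42
tool_pos: [0.6765, -0.1154, 0.0803]
tool_rot: [-0.0, 0.775, 0.632, -0.0]
contact_force: [0.9, 0.7, -1.3]
gripper_width: 0.253
grasp_force: 60.4
```

```bash
python3 - <<'E'
from h import *
from plant import manip
to([.5194,-.0789,.0805])
f=manip.grab_frame("side")
cv2.imwrite("pics/s4.png",cv2.resize(f["image"][130:330,210:410],None,fx=3,fy=3,interpolation=cv2.INTER_CUBIC))
E
```

```text
t 9.4167 pos [ 0.6765 -0.1154  0.0803] yaw -11.57 tilt z [-2.e-04  1.e-04 -1.e+00] w 0.252582222158223 F 60.435919761657715 [ 0.88  0.68 -1.35]
shift [   4.3 -161.3   -0.2]
```

View pics/s4.png

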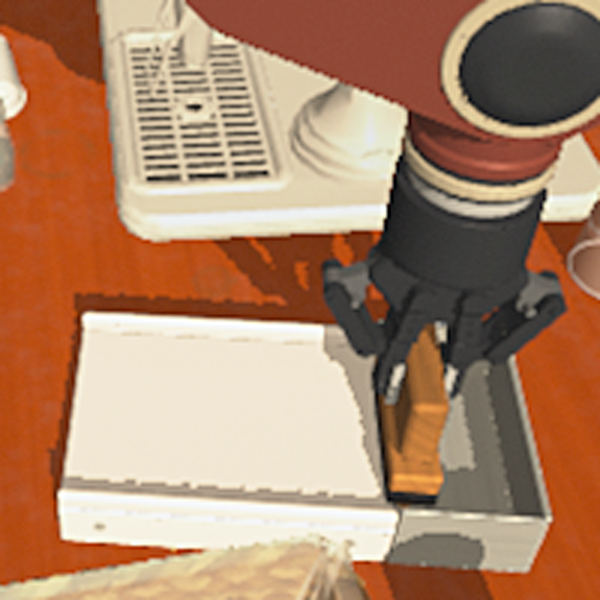

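move_arm(increments=[0, 0, -15, 0, 0, 0, 0, -15, 0, 0, 0, 0, -15, 0, 0, 0, 0, -15, 0, 0, 0, -30, 0, 0, 0, 0, -35, 0, 0, 0, 0, -35, 0, 0, 0, 0, -35, 0, 0, 0])

```text
time: 10.13
tool_pos: [0.544, -0.0884, 0.1425]
tool_rot: [0.001, 0.775, 0.632, 0.001]
contact_force: [-0.5, -0.1, -0.4]
gripper_width: 0.248
grasp_force: 60.5
```

```bash
python3 - <<'E'
from h import *
from plant import manip
to([.450,.0925,.14])
fs=manip.grab_frame("side");ft=manip.grab_frame("top")
a=cv2.resize(fs["image"][210:330,220:400],None,fx=4,fy=4,interpolation=cv2.INTER_CUBIC)
cv2.imwrite("pics/s5.png",a)
B=R.from_euler('z',-11.6,degrees=True).as_matrix();o=np.array([.569,-.086,0])
for n,f,(x0,x1,y0,y1) in(("top",ft,(303,365,97,135)),("side",fs,(335,395,235,320))):
    hsv=cv2.cvtColor(f["image"],cv2.COLOR_BGR2HSV)[y0:y1,x0:x1]
    m=((hsv[...,1]>110)&(hsv[...,0]<25)).astype(np.uint8)
    k,l,st,c=cv2.connectedComponentsWithStats(m)
    for i in range(1,k):
        if st[i,4]>15:
            uv=c[i]+[x0,y0]; print(n,st[i,4],uv.round(1),((plane(f,uv,.011)-o)@B).round(4))
E
```

```text
t 10.1333 pos [ 0.544  -0.0884  0.1425] yaw -11.57 tilt z [ 2.6e-03 -9.0e-04 -1.0e+00] w 0.24825765182292095 F 60.49787163734436 [-0.53 -0.07 -0.43]
shift [ 158.4 -128.4    2.1]
top 124 [304.7 109.1] [[0.1593 0.0806 0.011 ]]
top 691 [355.2 117. ] [[ 0.1605 -0.0544  0.011 ]]
top 32 [327.7 127.8] [[0.1181 0.0133 0.011 ]]
side 771 [385.4 261. ] [[0.207  0.0555 0.011 ]]
side 87 [342.  273.3] [[0.1154 0.0176 0.011 ]]
side 72 [344.4 291.9] [[ 0.1157 -0.0256  0.011 ]]
side 49 [345.6 318.5] [[ 0.1119 -0.0817  0.011 ]]
```

View pics/s5.png

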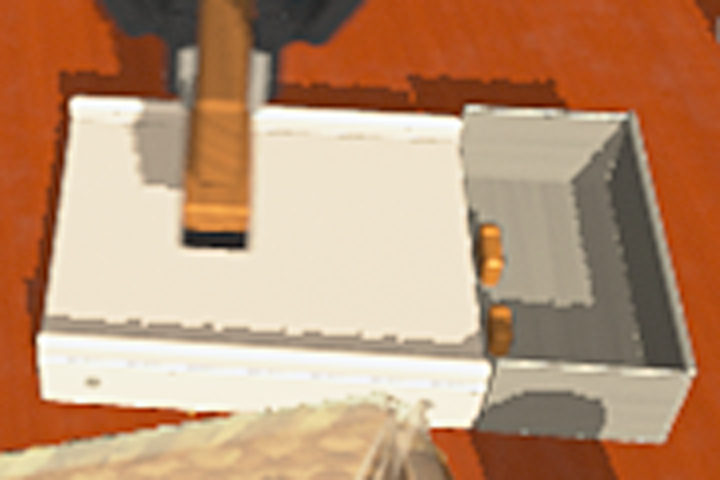

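move_arm(increments=[22, -19, 0, 0, 0, 22, -19, 0, 0, 0, 22, -19, 0, 0, 0, 22, -19, 0, 0, 0, 22, -20, 0, 0, 0, 22, -20, 0, 0, 0, 14, -19, 0, 0, 0, 0, 0, 0, 0, 0])

```text
time: 10.9
tool_pos: [0.4405, 0.0843, 0.142]
tool_rot: [-0.0, 0.774, 0.634, 0.001]
contact_force: [-0.3, -0.6, -1.2]
gripper_width: 0.249
grasp_force: 60.5
```

```bash
cat > bits.py <<'E'
from h import *
from plant import manip
to([.440,.081,.0425])
fs=manip.grab_frame("side");ft=manip.grab_frame("top")
a=cv2.resize(fs["image"][225:315,320:400],None,fx=5,fy=5,interpolation=cv2.INTER_CUBIC)
b=cv2.resize(ft["image"][90:155,295:375],None,fx=4,fy=4,interpolation=cv2.INTER_CUBIC)
c=np.zeros((450,720,3),np.uint8);c[:a.shape[0],:400]=a;c[:260,400:720]=b;cv2.imwrite("pics/bits.png",c)
B=R.from_euler('z',-11.6,degrees=True).as_matrix();o=np.array([.569,-.086,0])
C={}
for n,f,(x0,x1,y0,y1) in(("top",ft,(312,355,110,145)),("side",fs,(335,357,255,310))):
    hsv=cv2.cvtColor(f["image"],cv2.COLOR_BGR2HSV)[y0:y1,x0:x1]
    m=((hsv[...,1]>110)&(hsv[...,0]<25)).astype(np.uint8)
    k,l,st,c=cv2.connectedComponentsWithStats(m)
    C[n]=[(c[i]+[x0,y0],st[i]) for i in range(1,k) if st[i,4]>10]
    for q in C[n]: print(n,q[0].round(1),q[1]+[x0,y0,0,0,0],((plane(f,q[0],.011)-o)@B).round(4))
for p in C["top"]:
  for q in C["side"]:
    e1,d1=ray(ft,p[0]);e2,d2=ray(fs,q[0]);d1=d1[0];d2=d2[0]
    s=np.linalg.lstsq(np.c_[d1,-d2],e2-e1,rcond=None)[0];P=(e1+s[0]*d1+e2+s[1]*d2)/2
    print("tri",((P-o)@B).round(4),"gap",np.linalg.norm(e1+s[0]*d1-e2-s[1]*d2).round(4))
E
python3 bits.py
```

```text
t 10.9 pos [0.4405 0.0843 0.142 ] yaw -11.36 tilt z [ 0.0017  0.0014 -1.    ] w 0.24861578562510156 F 60.541030168533325 [-0.26 -0.62 -1.23]
shift [-3.5  0.  99.5]
top [327.1 127.7] [323 126   9   4  27] [[0.1181 0.0148 0.011 ]]
top [343.7 130.5] [341 129   7   4  19] [[ 0.1179 -0.0291  0.011 ]]
side [342.  273.3] [339 266   7  16  87] [[0.1154 0.0176 0.011 ]]
side [344.4 291.9] [342 286   6  13  72] [[ 0.1157 -0.0256  0.011 ]]
tri [0.1155 0.0152 0.0147] gap 0.0021
tri [ 0.1312  0.0082 -0.0348] gap 0.0095
tri [ 0.1016 -0.0203  0.0592] gap 0.0051
tri [ 0.1154 -0.0284  0.0155] gap 0.0014
```

View pics/bits.png

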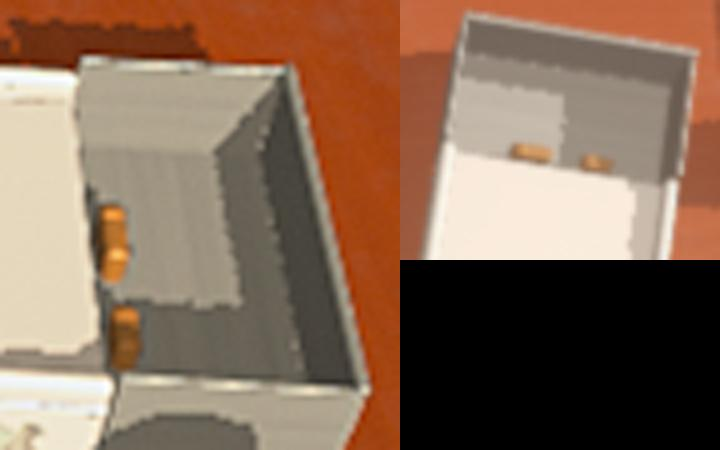

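move_arm(increments=[-3, 0, 30, 0, 0, 0, 0, 30, 0, 0, 0, 0, 20, 0, 0, 0, 0, 10, 0, 0, 0, 0, 6, 0, 0, 0, 0, 2, 0, 0, 0, 0, 0, 0, 0, 0, 0, 0, 0, 0])

```text
time: 11.67
tool_pos: [0.4425, 0.0786, 0.0439]
tool_rot: [0.001, 0.775, 0.632, 0.001]
contact_force: [0.1, 0.6, -1.8]
gripper_width: 0.245
grasp_force: 60.7
```

move_arm(increments=[0, 0, 1, 0, 0, 0, 0, 0, 0, 0, 0, 0, 0, 0, 0])

```text
time: 11.92
tool_pos: [0.4422, 0.0787, 0.0426]
tool_rot: [0.001, 0.775, 0.632, 0.001]
contact_force: [1.5, -0.6, 0.6]
gripper_width: 0.25
grasp_force: 60.8
```

move_arm(increments=[0, 0, 0, 0, 0.4, 0, 0, 0, 0, 0.5, 0, 0, 0, 0, 0.7, 0, 0, 0, 0, 1, 0, 0, 0, 0, 1, 0, 0, 0, 0, 1, 0, 0, 0, 0, 1, 0, 0, 0, 0, 1])

```text
time: 12.58
tool_pos: [0.4409, 0.0787, 0.0413]
tool_rot: [-0.0, 0.775, 0.632, -0.0]
contact_force: [0.4, -0.6, -0.1]
gripper_width: 1.002
grasp_force: 0.0
```

move_arm(increments=[0, 0, -20, 0, 1, 0, 0, -30, 0, 1, 0, 0, -30, 0, 1, 0, 0, -30, 0, 1, 0, 0, -30, 0, 1, 0, 0, 0, 0, 1, 0, 0, 0, 0, 1, 0, 0, 0, 0, 1])

```text
time: 13.25
tool_pos: [0.4406, 0.0787, 0.1807]
tool_rot: [-0.0, 0.775, 0.632, -0.0]
contact_force: [0.1, 1.0, -0.4]
gripper_width: 1.003
grasp_force: 0.0
```

```bash
python3 bits.py; python3 - <<'E'
from plant import manip
import cv2
f=manip.grab_frame("side");cv2.imwrite("pics/end.png",f["image"])
E
```

```text
t 13.25 pos [0.4406 0.0787 0.1807] yaw -11.57 tilt z [-7.e-04 -0.e+00 -1.e+00] w 1.0032107238551218 F 0.0 [ 0.14  1.01 -0.37]
shift [  2.1  -1.  138.2]
top [327.1 127.7] [323 126   9   4  27] [[0.1181 0.0148 0.011 ]]
top [343.8 130.5] [341 129   7   4  20] [[ 0.118  -0.0296  0.011 ]]
side [342.  273.3] [339 266   7  16  87] [[0.1154 0.0176 0.011 ]]
side [344.4 291.9] [342 286   6  13  72] [[ 0.1157 -0.0256  0.011 ]]
tri [0.1155 0.0152 0.0147] gap 0.0021
tri [ 0.1312  0.0082 -0.0348] gap 0.0095
tri [ 0.1015 -0.0207  0.0597] gap 0.005
tri [ 0.1153 -0.0288  0.016 ] gap 0.0015
```

View pics/end.png

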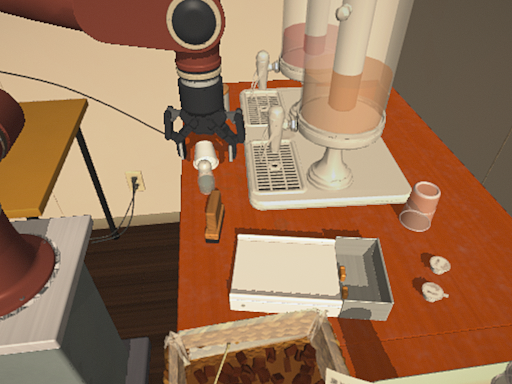

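The scraper stands upright at about (213, 218), clear of the board, and both bits are in the trough at about (342, 273) and (344, 292). I'm handing the job in.

```bash
python3 -c "
from plant import manip
print(manip.job_done())"
```

```text
the job is handed in; nothing more can be done
None
```

I swept both biscuit bits into the crumb trough, stood the scraper upright on the worktop clear of the board and let go, and handed the job in at about 13 s; no verdict came back. The bits came to rest on edge by the deck wall, measured inside the trough limits.

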